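# Release a jammed sample drawer through its service hole

### The job

The sample drawer is shut and its spring catch must be released from behind: take the wooden push dowel out of its holder block, put its thin end down through the small hole in the top of the drawer unit, and press the hidden catch gently, without ramming it against its stop, until the drawer springs out. Then put the dowel back upright in its holder, fully down, and leave the drawer standing open.

Things in the scene. Friction and masses are not known exactly. Their poses are not given: they have to be found in the camera images.
- dowel_grip (a point): Middle of the push dowel's handle, on its axis, 95 mm above the tip. Plain wood, standing upright in the holder at the start: a thin round shaft, 8 mm in diameter and 70 mm long, below a thicker round handle, 18 mm in diameter and 50 mm long (120 mm in all, about 50 g). z runs along the dowel from tip to handle.
- dowel_tip (a point): The lower end of the dowel's thin shaft, on its axis. z as for dowel_grip.
- holder_hole (a point): Centre of the mouth of the holder's vertical hole, in its top face: round, 11.5 mm in diameter, right through the block to the bench, with a 2 mm chamfer. The dowel stands in it with its tip on the bench, 60 mm below this point; its handle begins 10 mm above the block.
- holder: The holder: a fixed plain grey block, 56 x 56 mm and 60 mm high, with a thin 66 mm square foot; origin at the centre of its underside, z up. It stands to the left or to the right of the drawer unit; a jar with a green lid has the other place.
- hole (a point): Centre of the mouth of the release hole in the flat top of the drawer unit: 10.5 mm in diameter through a 6 mm top sheet, with a 1.5 mm chamfer, z up. On its axis below hides the catch: a flat round pad, 20 mm across, 9 to 41 mm below this point. An adjusting screw sets that depth differently each time, so it must be felt.
- locker: The drawer unit: a fixed grey metal case with a white painted top, 200 mm deep (x), 160 mm wide (y), 110 mm high. Origin at the centre of its underside; x from its front to its back, z up. The release hole is on its centre line, 50 mm behind its centre.
- catch: The spring catch; its origin is the locker's at rest and sinks as the dowel pushes it (it does not tell the pad's depth). 4 N start it, plus 0.5 N per mm. It lets the drawer go after 7 to 8 mm of travel, has a hard stop at 10.5 mm and springs back when let go. A push of more than 18 N bends it: the task fails.
- drawer (a joint): How far the drawer has come out of the front of the unit (m): 0 shut, 0.06 fully out. Freed by the catch it springs out by itself to about 0.06 in less than a second and stays there; while caught it gives by no more than 2 mm.
- drawer_front (a point): Centre of the drawer's front panel (147 mm wide, 94 mm high), on its outer face, which carries a bar handle standing out 35 mm. It moves toward the robot when the drawer opens. z up.

How it is judged:
By the outcome, as a careful person would: the job done as asked, in the order asked, and still so for the second after the job is handed in, with the robot touching nothing.
It also fails if it takes over 64 s, if anything falls off the work surface, if the arm or the gripper's body presses on something with over 40 N, if the wrist force passes 120 N, or if a joint passes its speed limit or range.

### The arm

A 6-joint arm with a two-finger parallel gripper is mounted at the origin on a cart in front of the work surface, level with it; the furniture and walls round the work are solid. World frame = base frame: x ahead of the robot, y to its left, z up, the work surface at z = 0. Lengths are in mm, angles in rad, forces in N, time in s.
With the tool pointing down it reaches from about 275 to 750 mm from the base axis. Payload 10.2 kg.
Tool frame: the origin (TCP) lies midway between the tips of the shut fingers; the grasp point (between the pads) lies 19 mm behind it (ctrl.grasp_offset is the distance from the TCP to the grasp point, in mm); z points along the fingers, y is the line along which they close (so a half turn about z gives the same grasp; the last joint's range is limited). The gripper opens to 85 mm and grips with 20 to 120 N. Pads are 22 mm wide; open, the fingers measure 114 mm over their backs; the gripper's body (76 mm by 85 mm) begins 54 mm behind the grasp point. The pads swing forward as they close: fully open they stand 13 mm farther back than shut.
Start: joints at [-1.362, 0.313, 1.498, -0, 1.331, -0.223], TCP at [219.704, -476.824, 231.294] pointing down, gripper open.
Joint ranges: [-2.94, 2.94], [-0.97, 2.17], [0.19, 2.56], [-1.23, 4.37], [0.02, 3.11], [-2.88, 2.88]. Speed limits (rad/s): [2.39, 2.39, 3.01, 3.14, 3.14, 3.14].

### API

Orientations are given as a unit quaternion [w, x, y, z].
In Python, from rig import ctrl, viewer, models gives the robot as it stands. The module is installed in compiled form; this text tells all that it offers.
- The arm moves only by the shell command python3 -m pendant 'ROWS' [OPENING] [FORCE]. ROWS is text: rows parted by semicolons, each of 4 numbers parted by spaces: the shift along the tool's x, y, z in m, then the turn about the tool's z in rad. In form: x y z yaw; .... A call has 1 to 10 rows; each row shifts and turns the commanded pose from where the row before left it, along the tool's axes as they then stand; what a row does not reach is not made up. A row lasts 1/8 s, in which the tool goes at most 62.5 mm and 10.7 degrees, less where a joint would pass 70% of its speed; a pose out of reach is approached as far as the arm can. A call is refused whole if a number of a shift passes 0.0625 or a number of a turn 0.188, either way. A call with a gripper value outside its range is refused whole. OPENING is the opening, from 0 (shut) to 1 (fully open), set as the call begins (- or left out, the last holds). The fingers move at their own pace and stop on an object; FORCE is the grip in N (left out, the last holds). Time passes only in rows, so rows that do not move let the fingers close. It gives the time, the measured TCP pose, the force, the opening and the grip force at its end, in the units of the state.
- ctrl.sense(): the state, without advancing time (a new reading comes with each control period).
- viewer.capture(name): name is "scene" or "top" or "wrist"; returns a dict with "color" (480x640x3 uint8, red, green, blue), "vertical_fov" (degrees; the focal length in pixels is half the picture's height over the tangent of half this angle, whatever the lens; pixels are square), "cx", "cy" (the principal point, pixels), "dist" ([k1, k2, p1, p2, k3] as OpenCV has them; the pictures are not rectified), "pose" (4x4, takes a point from camera to world coordinates). Camera axes: x right, y down, z forward; pixel columns grow to the right and rows downward; lengths in mm; the calibration is good to about 2 mm. A picture is of the moment at which its call begins. There is no depth.
- ctrl.finish_job(): hands the job in; it is judged then, once.
Trained networks look in the newest picture that a camera, given by its name, has taken for a name from the list of things; names that differ only in an ending like _2 or _b are one class to them, and where a whole thing is asked for, a point or a joint stands for the part that bears it (a point fixed in the world has none). Each returns a list of dicts, best first, with "p" (0 to 1); they miss things now and then, are a little off and sometimes report something else, mostly with a low value. They report only what shows in the picture. A call takes as long as a camera call.
- models.boxes_of(camera, query): "at" ([x, y, z] in mm, in world coordinates, good to about 4 mm: the middle of the surface that is visible of it).
The state is a dict: "time_s": time; "joints": joint angles; "dq": joint speeds; "tau": joint torques, N m; "eef_pos": TCP position; "ee_rot": TCP orientation; "force": force on the tool from outside, world axes, zero at the start; "wrist_torque": the same for the moment, N m; "grip_width": opening from 0.0 (shut) to 1.0 (fully open); "grip_force": force on a finger pad.
Only numpy, scipy, OpenCV 4.12 (cv2) and the standard library are available. Lean on these libraries where they do the work, as an engineer would, in place of code of your own. Each camera call takes 0.05 s, during which the arm holds its last target. There are 200 camera calls.

## Working session

There is one attempt and no reset: what is moved stays moved. The work goes in short steps, Python scripts to look and compute and a shell command to move; the robot and the scene stay as the last step left them, time stands still between calls to the robot, and variables do not carry over. Pictures are saved under pics/ and viewed, at most 12 in all, crops included, and the job is handed in when it is done.

```bash
mkdir -p pics; cat > h.py <<'E'
import numpy as np, cv2
from rig import ctrl, viewer, models
def cap(n,f=None):
    c=viewer.capture(n)
    if f: cv2.imwrite('pics/'+f,c['color'][:,:,::-1])
    return c
def K(c):
    f=240/np.tan(np.radians(c['vertical_fov'])/2)
    return np.array([[f,0,c['cx']],[0,f,c['cy']],[0,0,1.]])
def ray(c,u,v):
    p=cv2.undistortPoints(np.array([[[u,v]]],float),K(c),np.array(c['dist'],float))[0,0]
    P=np.array(c['pose']); return P[:3,3],P[:3,:3]@np.array([p[0],p[1],1])
def atz(c,u,v,z):
    o,d=ray(c,u,v); return o+d*(z-o[2])/d[2]
def proj(c,X):
    P=np.linalg.inv(np.array(c['pose'])); r=cv2.Rodrigues(P[:3,:3])[0]
    return cv2.projectPoints(np.array(X,float).reshape(-1,1,3),r,P[:3,3],K(c),np.array(c['dist'],float))[0].reshape(-1,2)
E
python3 - <<'E'
from h import *
np.set_printoptions(precision=1,suppress=True)
a=cap('top','top1.png');b=cap('scene','scene1.png')
for cam in('top','scene'):
  for q in('dowel_grip','holder','locker','hole','holder_hole','drawer_front'):
    try: print(cam,q,[(np.array(x['at']),round(x['p'],2)) for x in models.boxes_of(cam,q)[:3]])
    except Exception as e: print(q,e)
s=ctrl.sense();print({k:s[k] for k in('time_s','eef_pos','ee_rot','force','grip_width')})
print(a['pose'],b['pose'],ctrl.grasp_offset)
E
```

```text
top dowel_grip [(array([ 505.9, -310.9,  111.1]), 0.59)]
top holder [(array([ 499.8, -300.1,   57.5]), 0.7)]
top locker [(array([577.7,  -9.3, 108.8]), 0.88)]
top hole [(array([572.7,  -8.4, 110.1]), 0.69)]
top holder_hole [(array([ 500.9, -299.9,   58.9]), 0.56)]
top drawer_front [(array([483.4,   3.9,  57.1]), 0.98)]
scene dowel_grip [(array([ 502.7, -304.7,   99. ]), 0.55)]
scene holder [(array([ 500.2, -286.4,   48. ]), 0.82), (array([484.8,  10.5,  60.3]), 0.46)]
scene locker [(array([552.9,  22.2, 108.5]), 0.66), (array([ 502.4, -290.5,   42. ]), 0.6)]
scene hole [(array([558.3,  24.6, 110.6]), 0.89)]
scene holder_hole [(array([ 499.7, -286.9,   42.4]), 0.94), (array([ 502.1, -306.7,   96.3]), 0.35)]
scene drawer_front [(array([485.8,  10.2,  57. ]), 0.72)]
{'time_s': 0.7, 'eef_pos': array([ 219.7, -476.8,  231.3]), 'ee_rot': array([ 0. ,  1. ,  0.2, -0. ]), 'force': array([-0.4,  0.2, -0.6]), 'grip_width': 0.9980594360000785}
[[   0.    -1.     0.1  415.8]
 [  -1.    -0.    -0.    42. ]
 [   0.    -0.1   -1.  1083.2]
 [   0.     0.     0.     1. ]] [[ -0.7  -0.5   0.5 -67.4]
 [ -0.7   0.5  -0.5 618.2]
 [  0.   -0.7  -0.7 867.4]
 [  0.    0.    0.    1. ]] 18.700000000000003
```

View pics/top1.png

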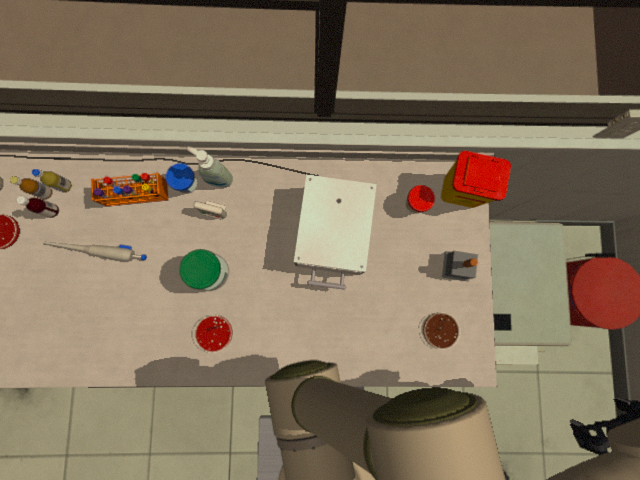

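View pics/scene1.png

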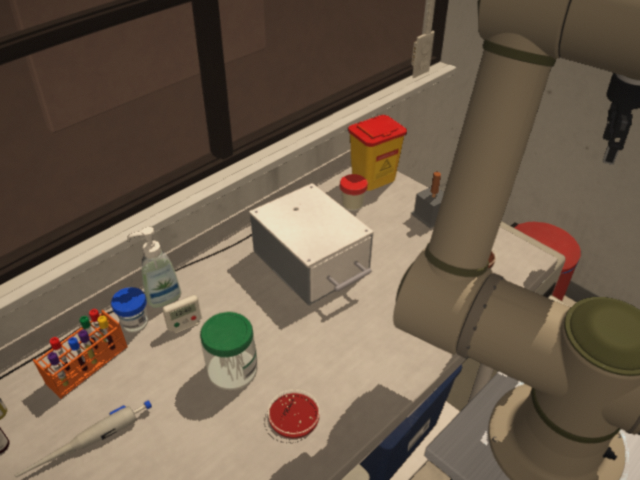

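```bash
python3 - <<'E'
from h import *
from scipy.spatial.transform import Rotation as R
np.set_printoptions(precision=1,suppress=True)
a=cap('top')
print('hole',atz(a,339,201,110),'dowel top',atz(a,471,262,120),atz(a,475,263,120))
print('locker corners',[atz(a,*p,110) for p in((305,177),(376,184),(364,271),(296,265))])
s=ctrl.sense();q=s['ee_rot'];M=R.from_quat([q[1],q[2],q[3],q[0]]).as_matrix();np.set_printoptions(precision=3,suppress=True);print(M)
T=np.array([503,-306,231.]);print('shift tool',M.T@(T-s['eef_pos'])/1000)
im=a['color'][220:300,420:500];cv2.imwrite('pics/d.png',cv2.resize(im,(560,560),interpolation=2)[:,:,::-1])
im=a['color'][160:290,270:400]
E
```

```text
hole [638.7 -17.2 110. ] dowel top [ 504.2 -307.2  120. ] [ 502.2 -315.9  120. ]
locker corners [array([692.6,  59.9, 110. ]), array([ 679.3, -100.8,  110. ]), array([482.3, -73. , 110. ]), array([493.7,  76.5, 110. ])]
[[ 0.908  0.418  0.   ]
 [ 0.418 -0.908 -0.   ]
 [ 0.     0.    -1.   ]]
shift tool [ 0.329 -0.037  0.   ]
```

View pics/d.png

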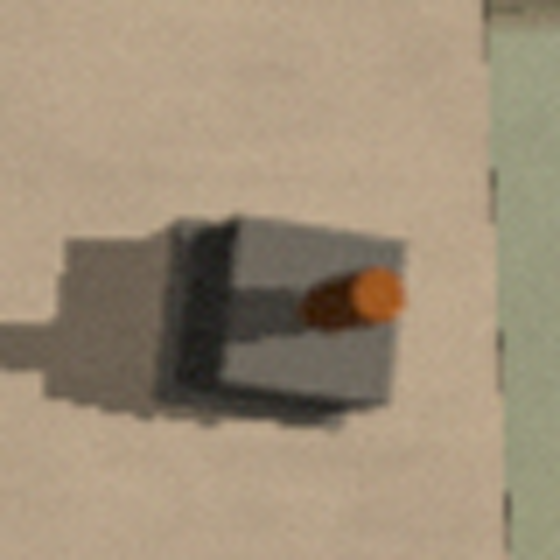

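```bash
python3 -m pendant '0.041 -0.004 0 0;0.041 -0.004 0 0;0.041 -0.004 0 0;0.041 -0.004 0 0;0.041 -0.004 0 0;0.041 -0.004 0 0;0.041 -0.004 0 0;0.039 -0.003 0 0;0 0 0 0' 0.6; python3 - <<'E'
from h import *
np.set_printoptions(precision=3,suppress=True)
c=cap('wrist','w1.png');print(c['pose']);s=ctrl.sense();print(s['eef_pos'],s['ee_rot'])
a=cap('top');print(atz(a,473.9,262.1,120),atz(a,466.4,265,70))
E
```

```text
time_s: 1.88
eef_pos: [504.4, -310.8, 230.9]
ee_rot: [-0.0, 0.976, 0.216, 0.0]
force: [-1.1, -0.3, -0.4]
grip_width: 0.598
grip_force: 0.0
[[   0.421   -0.869   -0.258  569.908]
 [  -0.907   -0.404   -0.12  -280.982]
 [  -0.       0.285   -0.959  373.392]
 [   0.       0.       0.       1.   ]]
[ 503.323 -311.658  230.972] [-0.     0.977  0.215 -0.   ]
[ 504.11  -313.596  120.   ] [ 501.758 -314.423   70.   ]
```

View pics/w1.png

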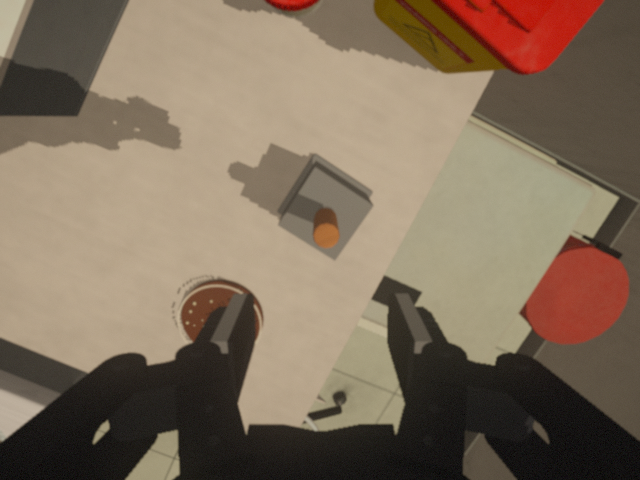

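```bash
python3 - <<'E'
from h import *
np.set_printoptions(precision=1,suppress=True)
c=cap('wrist');s=ctrl.sense();p=s['eef_pos'];print(p)
im=c['color'].astype(int);hsv=cv2.cvtColor(c['color'],cv2.COLOR_RGB2HSV)
print(atz(c,326,237,120),atz(c,325,217,71)); print('tcp px',proj(c,p), 'dowel at predicted',proj(c,[[503,-313,120],[503,-313,70]]))
print('holder top corners',[atz(c,*q,60) for q in((314,161),(371,204),(336,258),(281,222))])
E
```

```text
[ 502.4 -312.6  231.2]
[ 501.9 -317.1  120. ] [ 503.5 -316.2   71. ]
tcp px [[319.7 311.3]] dowel at predicted [[321.1 233.1]
 [321.  215.6]]
holder top corners [array([ 538. , -290.9,   60. ]), array([ 526.2, -346.3,   60. ]), array([ 473.2, -340.5,   60. ]), array([ 482.4, -286.8,   60. ])]
```

```bash
python3 -m pendant '-0.0015 0.0032 0.02 0;0 0 0.03 0;0 0 0.03 0;0 0 0.03 0;0 0 0.025 0;0 0 0.02 0;0 0 0 0;0 0 0 0' 0.6; python3 -m pendant '0 0 0 0;0 0 0 0;0 0 0 0;0 0 0 0' 0 40; python3 - <<'E'
from h import *
c=cap('wrist','w2.png')
E
```

```text
time_s: 3.02
eef_pos: [502.8, -316.5, 77.4]
ee_rot: [0.001, 0.977, 0.214, 0.0]
force: [0.2, -0.8, 0.7]
grip_width: 0.599
grip_force: 0.0
time_s: 3.52
eef_pos: [503.0, -315.8, 77.0]
ee_rot: [0.0, 0.977, 0.214, 0.0]
force: [-1.1, 1.3, 5.1]
grip_width: 0.197
grip_force: 38.9
```

View pics/w2.png

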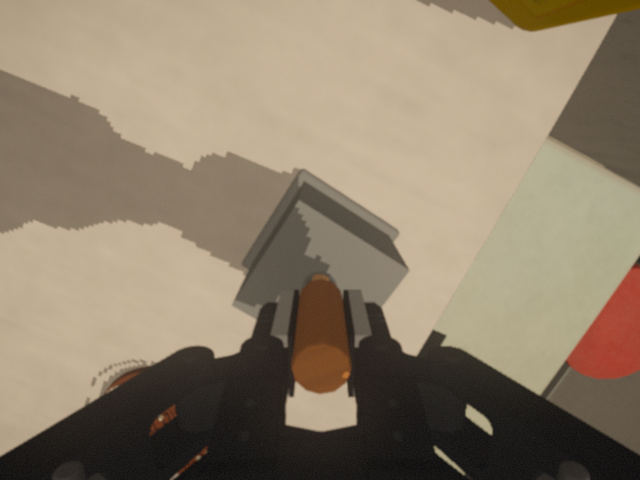

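```bash
python3 -m pendant '0 0 -0.01 0;0 0 -0.02 0;0 0 -0.025 0;0 0 -0.03 0;0 0 -0.03 0;0 0 -0.03 0;0 0 -0.01 0;0 0 0 0;0 0 0 0' - 60; python3 - <<'E'
from h import *
from scipy.spatial.transform import Rotation as R
np.set_printoptions(precision=4,suppress=True)
s=ctrl.sense();q=s['ee_rot'];M=R.from_quat([q[1],q[2],q[3],q[0]]).as_matrix()
print(s['eef_pos'],M.T@(np.array([637,-17,228])-s['eef_pos'])/1000)
c=cap('wrist','w3.png')
print(proj(c,s['eef_pos']+[0,0,-76]))
E
```

```text
time_s: 4.7
eef_pos: [502.4, -315.5, 229.9]
ee_rot: [-0.001, 0.977, 0.214, -0.001]
force: [0.5, 0.2, -1.3]
grip_width: 0.194
grip_force: 58.5
[ 502.4367 -315.5085  229.9076] [ 0.2471 -0.2148  0.0021]
[[319.9466 249.7014]]
```

View pics/w3.png

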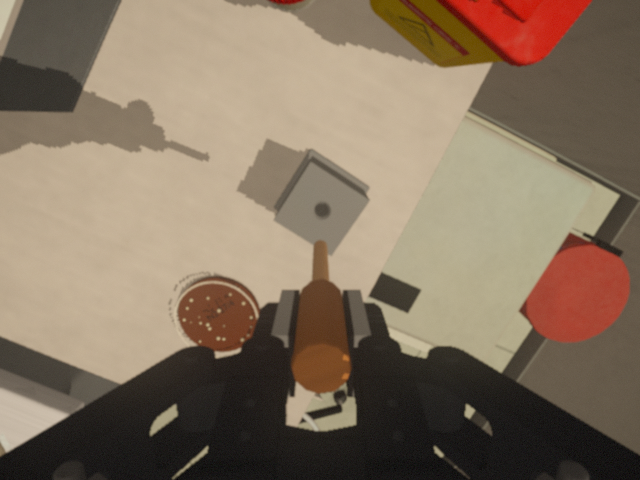

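```bash
python3 -m pendant '0.03 -0.026 0 0;0.03 -0.026 0 0;0.03 -0.026 0 0;0.03 -0.026 0 0;0.03 -0.026 0 0;0.03 -0.026 0 0;0.03 -0.026 0 0;0.03 -0.026 0 0;0.007 -0.007 0 0;0 0 0 0' ; python3 -m pendant '0 0 0.01 0;0 0 0.01 0;0 0 0 0;0 0 0 0'; python3 - <<'E'
from h import *
np.set_printoptions(precision=4,suppress=True)
s=ctrl.sense();print(s['eef_pos'],s['ee_rot'])
c=cap('wrist','w4.png')
p=s['eef_pos']+[0,0,-76];print('tip',proj(c,p),'below at 110',proj(c,[p[0],p[1],110]))
x=c['color'][130:310,230:410];cv2.imwrite('pics/w4c.png',cv2.resize(x,(540,540),interpolation=2)[:,:,::-1])
E
```

```text
time_s: 6.0
eef_pos: [636.9, -17.2, 230.6]
ee_rot: [-0.0, 0.977, 0.214, -0.001]
force: [0.8, -0.7, 0.1]
grip_width: 0.191
grip_force: 58.5
time_s: 6.5
eef_pos: [637.2, -17.4, 211.5]
ee_rot: [0.0, 0.977, 0.214, 0.0]
force: [-0.3, -0.1, -0.9]
grip_width: 0.197
grip_force: 58.5
[637.1623 -17.4214 211.4711] [0.0001 0.9768 0.214  0.0001]
tip [[319.6196 249.803 ]] below at 110 [[319.7039 237.2811]]
```

View pics/w4c.png

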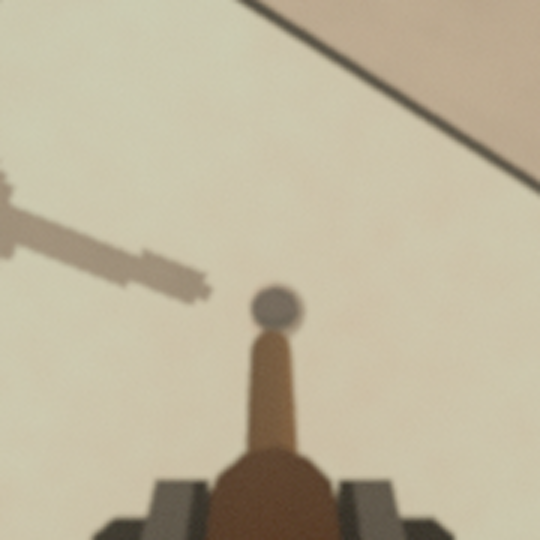

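```bash
python3 - <<'E'
from h import *
from scipy.spatial.transform import Rotation as R
np.set_printoptions(precision=4,suppress=True)
s=ctrl.sense();p=s['eef_pos'];q=s['ee_rot'];M=R.from_quat([q[1],q[2],q[3],q[0]]).as_matrix()
c=cap('wrist')
for dz in(-76,-79):
  t=np.linspace(0,6.28,60);circ=np.c_[p[0]+4*np.cos(t),p[1]+4*np.sin(t),0*t+p[2]+dz]
  uv=proj(c,circ);print(dz,'tip far edge v',uv[:,1].min(),'u range',uv[:,0].min(),uv[:,0].max())
h=atz(c,322.3,233.0,110);print('hole',h,'rel tool',M.T@(h-p))
# dowel profile in image: width centre by row
im=c['color'].astype(int)
for v in range(232,282,3):
  r=im[v,300:345];m=(r[:,0]-r[:,2]);print(v,m[8:38].tolist() if v<250 else (np.where(m>45)[0]+300)[[0,-1]] if (m>45).any() else None)
E
```

```text
-76 tip far edge v 243.18553647805234 u range 312.6066231635993 326.4973615461573
-79 tip far edge v 241.64995725949728 u range 312.70300903546934 326.4223240344879
hole [640.4867 -17.6763 110.    ] rel tool [  2.7661   1.6622 101.6173]
232 [37, 36, 37, 36, 36, 34, 29, 26, 26, 26, 26, 25, 24, 25, 25, 26, 25, 26, 24, 26, 29, 33, 39, 36, 36, 35, 35, 35, 35, 35]
235 [35, 37, 36, 36, 39, 38, 33, 28, 25, 25, 23, 25, 23, 23, 26, 25, 24, 23, 25, 26, 31, 35, 35, 36, 36, 34, 34, 35, 35, 36]
238 [36, 35, 36, 37, 39, 41, 41, 40, 37, 31, 27, 29, 26, 26, 25, 26, 25, 29, 33, 36, 38, 38, 37, 35, 34, 34, 35, 35, 36, 35]
241 [35, 36, 35, 35, 36, 38, 40, 44, 45, 46, 49, 50, 51, 49, 51, 47, 47, 45, 41, 37, 38, 36, 36, 35, 35, 35, 35, 35, 35, 36]
244 [36, 36, 35, 36, 35, 37, 40, 46, 50, 54, 53, 53, 51, 50, 56, 56, 57, 55, 48, 39, 37, 36, 35, 36, 37, 35, 35, 36, 36, 35]
247 [37, 35, 35, 37, 37, 39, 43, 51, 51, 52, 51, 50, 54, 54, 55, 56, 58, 60, 53, 44, 38, 39, 37, 37, 37, 38, 37, 37, 37, 37]
250 [315 327]
253 [314 327]
256 [314 327]
259 [314 327]
262 [314 327]
265 [314 328]
268 [313 328]
271 [313 328]
274 [313 328]
277 [313 328]
280 [313 329]
```

```bash
python3 -m pendant '0.001 0.001 0.008 0;0 0 0.01 0;0 0 0 0;0 0 0 0'; python3 - <<'E'
from h import *
np.set_printoptions(precision=4,suppress=True)
s=ctrl.sense();p=s['eef_pos'];c=cap('wrist')
t=np.linspace(0,6.28,90);f=lambda r,z:proj(c,np.c_[p[0]+r*np.cos(t),p[1]+r*np.sin(t),0*t+z])
for r,z in((4,p[2]-77),(6.75,110)):
  uv=f(r,z);print(r,uv.min(0),uv.max(0))
x=c['color'][200:290,275:365];cv2.imwrite('pics/w5c.png',cv2.resize(x,(540,540),interpolation=2)[:,:,::-1])
E
```

```text
time_s: 7.1
eef_pos: [638.5, -17.6, 193.4]
ee_rot: [0.0, 0.977, 0.214, 0.0]
force: [1.1, 0.4, -1.0]
grip_width: 0.193
grip_force: 58.5
4 [312.7389 242.6516] [326.5784 255.8053]
6.75 [308.3038 234.9921] [331.059  256.6744]
```

View pics/w5c.png

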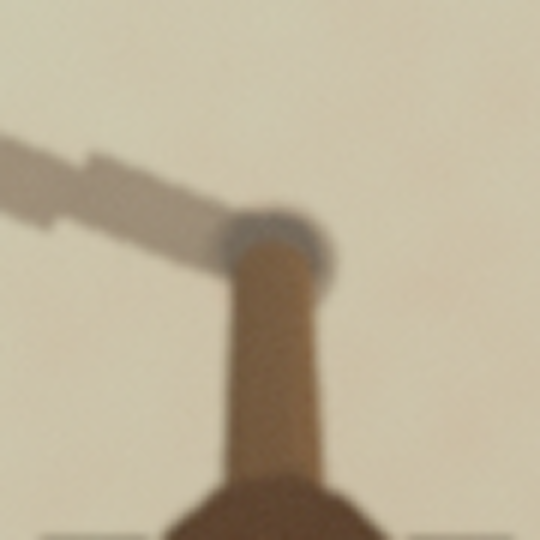

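```bash
python3 -m pendant '-0.0003 0 0.003 0;0 0 0.003 0;0 0 0.002 0;0 0 0.002 0;0 0 0 0'; python3 -m pendant '0 0 0.002 0;0 0 0.002 0;0 0 0 0'
```

```text
time_s: 7.78
eef_pos: [638.1, -17.8, 183.1]
ee_rot: [-0.0, 0.977, 0.214, -0.0]
force: [0.0, 0.1, 0.3]
grip_width: 0.194
grip_force: 58.5
time_s: 8.15
eef_pos: [638.1, -17.7, 179.0]
ee_rot: [-0.0, 0.977, 0.214, -0.0]
force: [-0.6, 0.5, -1.5]
grip_width: 0.19
grip_force: 58.5
```

```bash
python3 -m pendant '0 0 0.0015 0;0 0 0.0015 0;0 0 0 0'|grep -E 'pos|^force'; python3 -m pendant '0 0 0.0015 0;0 0 0.0015 0;0 0 0 0'|grep -E 'pos|^force'
```

```text
eef_pos: [638.1, -17.7, 176.1]
force: [0.2, -0.7, -1.0]
eef_pos: [638.1, -17.7, 173.1]
force: [0.1, 0.5, -0.4]
```

```bash
python3 -m pendant '0 0 0.0015 0;0 0 0.0015 0;0 0 0 0'|grep -E 'pos|^force'; python3 -m pendant '0 0 0.0015 0;0 0 0.0015 0;0 0 0 0'|grep -E 'pos|^force'
```

```text
eef_pos: [638.1, -17.7, 170.1]
force: [-0.3, 0.1, -0.5]
eef_pos: [638.1, -17.7, 167.1]
force: [0.4, -0.2, -0.3]
```

```bash
python3 -m pendant '0 0 0.0015 0;0 0 0.0015 0;0 0 0 0'|grep -E 'pos|^force'; python3 -m pendant '0 0 0.0015 0;0 0 0.0015 0;0 0 0 0'|grep -E 'pos|^force'
```

```text
eef_pos: [638.1, -17.7, 164.1]
force: [-0.4, -0.1, -0.3]
eef_pos: [638.1, -17.7, 161.1]
force: [-1.0, -0.2, -1.4]
```

```bash
python3 -m pendant '0 0 0.0015 0;0 0 0.0015 0;0 0 0 0'|grep -E 'pos|^force'; python3 -m pendant '0 0 0.0015 0;0 0 0.0015 0;0 0 0 0'|grep -E 'pos|^force'
```

```text
eef_pos: [638.5, -17.7, 159.1]
force: [-0.5, 0.2, 4.3]
eef_pos: [638.5, -17.7, 156.1]
force: [-0.8, 0.9, 5.7]
```

```bash
python3 -m pendant '0 0 0.001 0;0 0 0.001 0;0 0 0 0'|grep -E 'pos|^force'; python3 -m pendant '0 0 0.001 0;0 0 0 0'|grep -E 'pos|^force'; python3 - <<'E'
from h import *
cap('scene');print([(x['at'],x['p']) for x in models.boxes_of('scene','drawer_front')[:2]])
E
```

```text
eef_pos: [638.6, -17.7, 154.4]
force: [-1.0, 0.7, 6.8]
eef_pos: [638.6, -17.7, 153.5]
force: [-1.0, 0.9, 7.4]
[([485.2, 12.2, 52.9], 0.68)]
```

```bash
python3 -m pendant '0 0 0.001 0;0 0 0 0'|grep -E 'pos|^force'; python3 - <<'E'
from h import *
cap('scene');print([(x['at'],x['p']) for x in models.boxes_of('scene','drawer_front')[:2]])
E
python3 -m pendant '0 0 0.0007 0;0 0 0 0'|grep -E 'pos|^force'; python3 - <<'E'
from h import *
cap('scene');print([(x['at'],x['p']) for x in models.boxes_of('scene','drawer_front')[:2]])
E
```

```text
eef_pos: [638.7, -17.8, 152.3]
force: [-0.2, 0.4, 6.1]
[([444.3, 15.0, 43.7], 0.72)]
eef_pos: [638.7, -17.8, 151.7]
force: [-0.4, 0.7, 6.8]
[([444.7, 15.5, 43.1], 0.68)]
```

```bash
python3 -m pendant '0 0 0 0;0 0 0 0;0 0 -0.006 0;0 0 -0.012 0;0 0 -0.015 0;0 0 -0.015 0;0 0 -0.02 0;0 0 -0.012 0;0 0 0 0;0 0 0 0'; python3 - <<'E'
from h import *
from scipy.spatial.transform import Rotation as R
np.set_printoptions(precision=4,suppress=True)
cap('scene','scene2.png');print([(x['at'],x['p']) for x in models.boxes_of('scene','drawer_front')[:2]])
s=ctrl.sense();q=s['ee_rot'];M=R.from_quat([q[1],q[2],q[3],q[0]]).as_matrix()
print(s['eef_pos'],M.T@(np.array([503,-315.8,230])-s['eef_pos'])/1000)
E
```

```text
time_s: 13.82
eef_pos: [637.9, -17.7, 229.8]
ee_rot: [-0.0, 0.977, 0.214, -0.001]
force: [0.3, 0.3, -1.7]
grip_width: 0.192
grip_force: 58.7
[([443.6, 9.7, 44.3], 0.86)]
[637.9478 -17.7325 229.7657] [-0.2473  0.2143 -0.0001]
```

View pics/scene2.png

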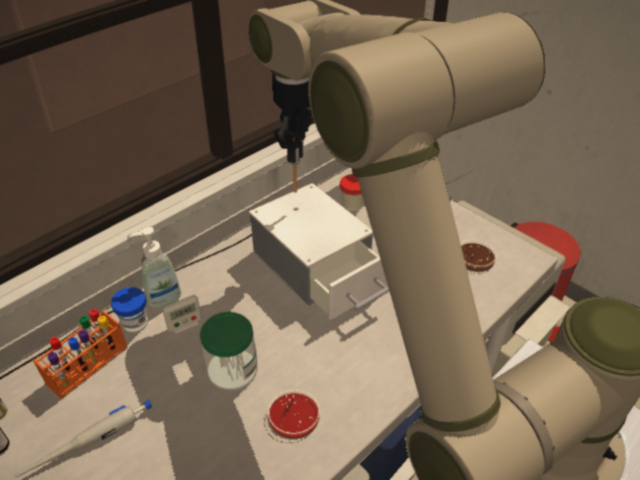

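The drawer stands open (its front is at about (345,285)), and the dowel is in the gripper above the hole. Returning to the holder.

```bash
python3 -m pendant '-0.03 0.026 0 0;-0.03 0.026 0 0;-0.03 0.026 0 0;-0.03 0.026 0 0;-0.03 0.026 0 0;-0.03 0.026 0 0;-0.03 0.026 0 0;-0.03 0.026 0 0;-0.007 0.006 0 0;0 0 0 0' ; python3 -m pendant '0 0 0.03 0;0 0 0.03 0;0 0 0.02 0;0 0 0 0;0 0 0 0'; python3 - <<'E'
from h import *
np.set_printoptions(precision=4,suppress=True)
s=ctrl.sense();p=s['eef_pos'];print(p);c=cap('wrist')
t=np.linspace(0,6.28,90);f=lambda r,z:proj(c,np.c_[p[0]+r*np.cos(t),p[1]+r*np.sin(t),0*t+z])
for r,z in((4,p[2]-77),(5.75,60),(7.75,60)):
  uv=f(r,z);print(r,uv.min(0),uv.max(0))
x=c['color'][200:290,275:365];cv2.imwrite('pics/w6c.png',cv2.resize(x,(540,540),interpolation=2)[:,:,::-1])
E
```

```text
time_s: 15.18
eef_pos: [503.4, -315.4, 230.2]
ee_rot: [-0.0, 0.977, 0.214, -0.0]
force: [0.5, -0.3, -1.1]
grip_width: 0.191
grip_force: 58.7
time_s: 15.8
eef_pos: [504.1, -315.1, 151.7]
ee_rot: [0.001, 0.977, 0.215, 0.0]
force: [-0.2, -0.5, -0.9]
grip_width: 0.192
grip_force: 58.7
[ 504.1206 -315.1327  151.6816]
4 [312.5431 242.6903] [326.3834 255.8469]
5.75 [310.1172 232.8228] [328.8704 250.75  ]
7.75 [306.8553 229.6553] [332.1318 253.8186]
```

View pics/w6c.png

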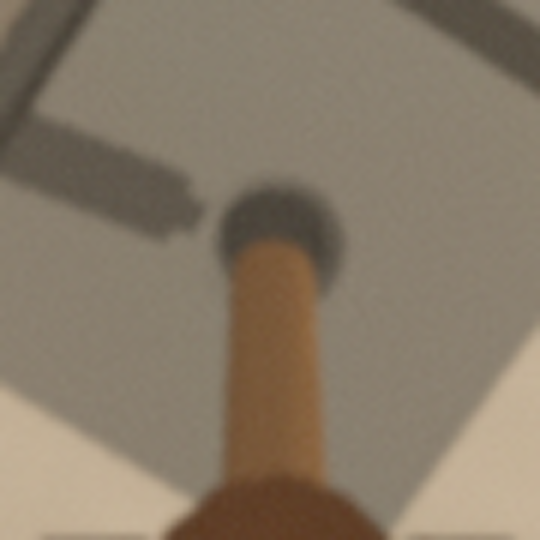

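```bash
python3 -m pendant '-0.0009 0.0003 0.005 0;0 0 0.005 0;0 0 0.005 0;0 0 0.005 0;0 0 0.004 0;0 0 0 0'|grep -E 'pos|^force'; python3 -m pendant '0 0 0.008 0;0 0 0.008 0;0 0 0.008 0;0 0 0.008 0;0 0 0.007 0;0 0 0.004 0;0 0 0 0'|grep -E 'pos|^force'
```

```text
eef_pos: [502.6, -316.1, 126.3]
force: [-0.3, 0.6, -2.0]
eef_pos: [502.7, -316.1, 83.4]
force: [0.8, 0.3, -0.0]
```

```bash
python3 -m pendant '0 0 0.002 0;0 0 0.002 0;0 0 0 0'|grep -E 'pos|^force';python3 -m pendant '0 0 0.001 0;0 0 0.001 0;0 0 0 0'|grep -E 'pos|^force'
```

```text
eef_pos: [502.7, -316.1, 79.5]
force: [0.2, -0.0, -0.2]
eef_pos: [502.7, -316.1, 77.5]
force: [0.5, 0.6, -0.5]
```

```bash
python3 -m pendant '0 0 0.0008 0;0 0 0 0'|grep -E 'pos|^force';python3 -m pendant '0 0 0.0006 0;0 0 0 0'|grep -E 'pos|^force'; python3 -m pendant '0 0 0 0;0 0 0 0;0 0 0 0;0 0 0 0' 0.5; python3 -m pendant '0 0 -0.015 0;0 0 -0.03 0;0 0 -0.03 0;0 0 -0.03 0;0 0 -0.03 0;0 0 -0.015 0;0 0 0 0;0 0 0 0'; python3 - <<'E'
from h import *
np.set_printoptions(precision=4,suppress=True)
c=cap('wrist');print(proj(c,[[503,-316,120],[503,-316,70]]))
x=c['color'][120:300,230:410];y=cap('top')['color'][160:300,270:500]
x=cv2.resize(x,(400,400));y=cv2.resize(y,(400,244));y=np.vstack([y,np.zeros((156,400,3),np.uint8)])
cv2.imwrite('pics/w7.png',np.hstack([x,y])[:,:,::-1])
E
```

```text
eef_pos: [502.8, -316.2, 77.1]
force: [-0.8, 0.8, 2.9]
eef_pos: [503.0, -316.3, 77.0]
force: [-1.2, 2.2, 7.5]
time_s: 19.23
eef_pos: [502.7, -316.1, 76.1]
ee_rot: [-0.0, 0.977, 0.214, -0.0]
force: [-0.4, -1.2, -0.2]
grip_width: 0.504
grip_force: 0.0
time_s: 20.23
eef_pos: [502.4, -315.9, 225.0]
ee_rot: [-0.001, 0.977, 0.214, -0.001]
force: [0.5, -0.1, -0.3]
grip_width: 0.5
grip_force: 0.0
[[320.6497 234.8715]
 [320.7615 216.69  ]]
```

View pics/w7.png

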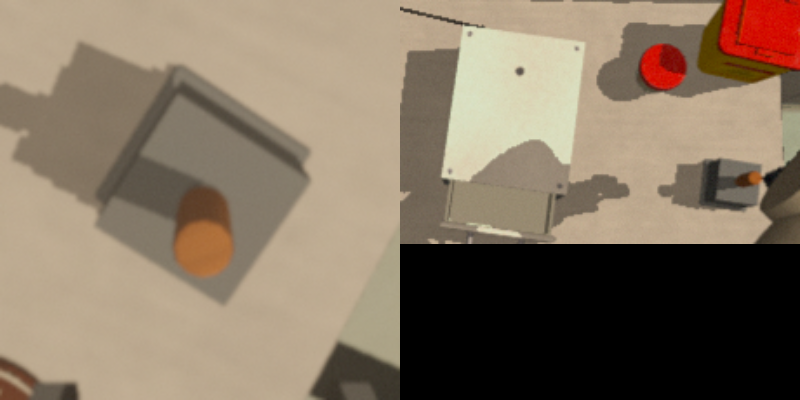

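The dowel stands upright and fully down: bench contact was felt at TCP height 77 mm, the same height as at pick-up. In the composite it is at about (204,245) on the left, and the open drawer is at (500,205) on the right. The gripper is clear of everything.

```bash
python3 -c "
from rig import ctrl
print(ctrl.finish_job())"
```

```text
the job is handed in; nothing more can be done
None
```

I released the catch gently with about 7 N, the drawer sprang open and stayed open, the dowel is back upright and fully down in its holder, and I handed the job in at about 20 s; no verdict was returned.

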